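# Proof-pull a sprung slide gauge by feel and send it home

## Robot

A 6-joint arm with a two-finger parallel gripper is mounted at the origin on a cart in front of the work surface, level with it; the furniture and walls round the work are solid. World frame = base frame: x ahead of the robot, y to its left, z up, the work surface at z = 0. Lengths are in mm, angles in rad, forces in N, time in s.
With the tool pointing down it reaches from about 400 to 925 mm from the base axis. Payload 12.5 kg.
Tool frame: the origin (TCP) lies at the very end of the fingers, on their centre line; the grasp point (between the pads) lies 19 mm behind it (env.grasp_offset is the distance from the TCP to the grasp point, in mm); z points along the fingers, y is the direction in which the jaws open and shut (so a half turn about z gives the same grasp; the last joint's range is limited). The gripper opens to 95 mm and grips with 3 to 60 N. Pads are 20 mm wide; open, the fingers measure 119 mm over their backs; the gripper's body (75 mm by 180 mm) begins 59 mm behind the grasp point.
Start: joints at [-1.308, 0.491, 1.559, -0, 1.092, -0.106], TCP at [225.334, -582.985, 214.661] pointing down, gripper open.
Joint ranges: [-3.1, 3.1], [-0.84, 2.19], [0.05, 2.79], [-1.13, 4.28], [0.06, 2.93], [-2.69, 2.69]. Speed limits (rad/s): [2.22, 2.22, 2.79, 3.14, 3.14, 3.14].

## Interface

Orientations are given as [roll, pitch, yaw] about the fixed x, y, z axes, in that order (R = Rz(yaw) Ry(pitch) Rx(roll)).
In Python, from cell import env gives the robot as it stands. The module is installed in compiled form; this text tells all that it offers.
- The arm moves only by the shell command python3 -m pendant 'ROWS'. ROWS is JSON, one flat list of numbers, 5 for each row, row after row: the shift along the tool's x, y, z as a fraction of full scale, then the turn about the tool's z as a fraction of full scale, then the gripper's target within -1 to 1 (shut at 1, half-way at 0, fully open at -1). In form: [x, y, z, turn, grip, x, y, z, turn, grip, ...]. A call has 1 to 10 rows; each row shifts and turns the commanded pose from where the row before left it, along the tool's axes as they then stand; what a row does not reach is not made up. Full scale, the value 1, is 0.4 m for a shift and 180 degrees for a turn. A row lasts 1/8 s, in which the tool goes at most 62.5 mm and 10.7 degrees, less where a joint would pass 70% of its speed; a pose out of reach is approached as far as the arm can. A call with a number of a shift or a turn outside -1 to 1 is refused whole. A call with a gripper value outside its range is refused whole. The fingers move at their own pace and stop on an object; the grip force is fixed at half the most. Time passes only in rows, so rows that do not move let the fingers close. It gives the time, the measured TCP pose, the force and the opening at its end, in the units of the state.
- env.state(): the state, without advancing time (a new reading comes with each control period).
- env.read_camera(name): name is "side" or "top"; returns the picture (384x512x3 uint8, red, green, blue); there is no depth.
- env.camera_model(name): a dict with "fx", "fy", "cx", "cy" (pixels), "view" (4x4, takes a point from world to camera coordinates). Camera axes: x right, y down, z forward; pixel columns grow to the right and rows downward; lengths in mm; the calibration is good to about 2 mm. A picture is of the moment at which its call begins. camera_model takes no time and is no camera call.
- env.job_done(): hands the job in, once; it reports no verdict.
Trained networks look in the newest picture that a camera, given by its name, has taken for a name from the list of things; names that differ only in an ending like _2 or _b are one class to them, and where a whole thing is asked for, a point or a joint stands for the part that bears it (a point fixed in the world has none). Each returns a list of dicts, best first, with "confidence" (0 to 1); they miss things now and then, are a little off and sometimes report something else, mostly with a low value. They report only what shows in the picture. A call takes as long as a camera call.
- env.masks_of(thing, camera): "region" (384x512 bool, what is visible of it).
- env.landmark_of(thing, camera): "xyz" ([x, y, z] in mm, in world coordinates, good to about 4 mm: a listed point, or the origin of a listed thing).
The state is a dict: "t": time; "joints": joint angles; "qvel": joint speeds; "tau": joint torques, N m; "eef_pos": TCP position; "tcp_rot": TCP orientation; "ft_force": force on the tool from outside, world axes, zero at the start; "moment": the same for the moment, N m; "opening": opening from 0.0 (shut) to 1.0 (fully open).
Only numpy, scipy, OpenCV 4.12 (cv2) and the standard library are available. Lean on these libraries where they do the work, as an engineer would, in place of code of your own. Each camera call takes 0.05 s, during which the arm holds its last target.

## Task

Hook the shut fingers through the stirrup handle of the bench pull gauge (hook it, do not pinch it) and draw it straight out of its stand: it comes loosely at first, then against its spring; stop at a pull of 12 newtons and keep that pull steady for at least one and a half seconds. Then ease the handle back slowly, without letting it snap, push the slide gently all the way home into its stand, and leave it there untouched. Never pull the spring beyond 18 newtons, and leave the small parts around the gauge where they lie.

Things in the scene. Friction and masses are not known exactly. Their poses are not given: they have to be found in the camera images.
- gauge_stand: Fixed stand of the pull gauge: aluminium base plate 180 x 90 x 10 mm with two grey brackets, tops 76 mm above the worktop. Origin on the worktop under the slide's axis, 100 mm behind the plate's front edge. x axis: along the slide, away from the handle; z up. The handle is pulled out along -x. It cannot be moved, but stands and is turned otherwise each time.
- pull_handle: Moving handle: a level steel stirrup 55 mm above the worktop. Origin: middle of its front bar (nearest the robot), round, 12 mm thick, 90 mm long along y; axes parallel to the stand's. It moves only along the stand's x. Drawn out, it first slides loosely (about 1 N) until a slack not given is used up; then a spring resists, growing from zero by about 0.4 N a mm.
- handle_opening (a point): Centre of the stirrup's clear opening, 40 mm behind the front bar's middle, at the bar's height (55 mm). The opening is 69 mm along the slide (x) and 78 mm across (y), between the front bar, two round side arms 12 mm thick and the crosshead; open above and below, only the worktop beneath. Moves with the handle.
- handle_crosshead (a point): Middle of the near face of the aluminium crosshead (106 mm wide, 18 mm high, 14 mm thick) that closes the stirrup at the back and carries the sliding tube; 75 mm behind the front bar's middle. Pushing it or the front bar towards the stand sends the slide home.
- handle_home (a point): Point fixed to the stand, 200 mm in front of its origin, 55 mm up: the front bar's middle is here when the slide is fully home, against a firm stop. The handle starts 8 to 38 mm out of it. The spring draws the handle back only by the spring's own stretch; the loose part must be pushed home, against about 1 N. A black ring on the thin rod behind the tube shows from about 12 N.
- jaw_insert: bystander: spare serrated steel jaw insert, 24 x 50 x 13 mm, lying beside the stand's left edge; origin at the centre of its underside
- hex_bolt: bystander: steel bolt 48 mm tall standing on its head, right of the stand; origin at the centre of its underside
- hex_nut: bystander: steel nut 19 x 22 x 10 mm, right of the stand; origin at the centre of its underside
- hex_key: bystander: L-shaped hex key 28 x 79 x 7 mm, lying right of the handle; origin at the centre of its underside

How it is judged (in metres and radians):
On the way:
1. the handle is drawn out against its spring with 10 to 14 N (asked: 12 N) and held so for 1.5 s (contact force between the fingers and pull_handle between 10 and 14 N and x of pull_handle in the frame of gauge_stand below -0.255 m), for 1.5 s.
At the end, for the whole second after the job is handed in: After the pull, the handle is fully home (its origin no more than 205 mm in front of the stand's origin, 200 mm being the stop), at rest (x of pull_handle in the frame of gauge_stand above -0.205 m and linear speed of pull_handle below 0.01 m/s); the robot touches nothing.
It fails at once if the handle, drawn out against its spring, is loaded by the fingers with more than 18 N (contact force between the fingers and pull_handle above 18 N and x of pull_handle in the frame of gauge_stand below -0.25 m).
It fails at once if the handle is pressed roughly, anywhere, with more than 40 N (contact force between the fingers and pull_handle above 40 N).
It fails at once if the handle snaps back or is jerked: it moves faster than 0.3 m/s (linear speed of pull_handle above 0.3 m/s).
It fails at once if a small part beside the gauge (jaw insert, bolt, nut, hex key) is shifted by more than 15 mm (distance of any of jaw_insert, hex_bolt, hex_nut, hex_key from where it was at the start of the episode above 0.015 m).
It also fails if it takes over 58 s, if anything falls off the work surface, if the arm or the gripper's body presses on something with over 40 N, if the wrist force passes 120 N, or if a joint passes its speed limit or range.

## Working session

There is one attempt and no reset: what is moved stays moved. The work goes in short steps, Python scripts to look and compute and a shell command to move; the robot and the scene stay as the last step left them, time stands still between calls to the robot, and variables do not carry over. Pictures are saved under pics/ and viewed, and the job is handed in when it is done.

```bash
mkdir -p pics; ls
cat > h.py <<'E'
from cell import env
import numpy as np, cv2
def snap(c,n):
    im=env.read_camera(c); cv2.imwrite(f'pics/{n}.png',im[:,:,::-1]); return im
def proj(c,p):
    m=env.camera_model(c); q=np.array(m['view'])@np.append(p,1); return m['fx']*q[0]/q[2]+m['cx'],m['fy']*q[1]/q[2]+m['cy']
def ray(c,u,v,z):
    m=env.camera_model(c); V=np.array(m['view']); R=V[:3,:3]; o=-R.T@V[:3,3]
    d=R.T@np.array([(u-m['cx'])/m['fx'],(v-m['cy'])/m['fy'],1]); return o+d*(z-o[2])/d[2]
E
python3 - <<'E'
from h import *
np.set_printoptions(precision=3,suppress=True)
for c in('top','side'):
    snap(c,c+'0')
    for t in('gauge_stand','pull_handle','handle_opening','handle_crosshead','hex_key','hex_bolt','hex_nut','jaw_insert'):
        r=env.landmark_of(t,c); print(c,t,[(np.round(x['xyz']),round(x['confidence'],2)) for x in r[:2]])
print(env.state())
E
```

```text
pics
top gauge_stand [(array([722.,  41.,   2.]), 0.81)]
top pull_handle [(array([516., -16.,  51.]), 0.94), (array([ 557., -144.,    4.]), 0.63)]
top handle_opening []
top handle_crosshead [(array([590.,   2.,  51.]), 0.62)]
top hex_key [(array([ 559., -146.,    3.]), 0.53)]
top hex_bolt [(array([728., -61.,  -0.]), 0.46)]
top hex_nut [(array([655., -77.,   4.]), 0.54)]
top jaw_insert [(array([642., 126.,   0.]), 0.65), (array([722.,  36.,  -1.]), 0.44)]
side gauge_stand []
side pull_handle [(array([519., -17.,  52.]), 0.64)]
side handle_opening [(array([551.,  -8.,  55.]), 0.89), (array([526., -15.,  55.]), 0.31)]
side handle_crosshead [(array([587.,   4.,  54.]), 0.57)]
side hex_key [(array([ 563., -142.,   -2.]), 0.79)]
side hex_bolt []
side hex_nut [(array([653., -79.,  -2.]), 0.46)]
side jaw_insert [(array([642., 127.,  -2.]), 0.52)]
{'t': 0.9, 'joints': array([-1.308,  0.491,  1.559,  0.   ,  1.092, -0.106]), 'qvel': array([-0.001,  0.   ,  0.   , -0.003,  0.002, -0.   ]), 'tau': array([ -0.003, -61.247, -25.843,   0.069,   0.045,  -0.   ]), 'eef_pos': array([ 225.335, -582.964,  214.678]), 'tcp_rot': array([ 3.142, -0.   ,  0.369]), 'ft_force': array([-0.645,  0.035,  0.121]), 'moment': array([-0.006,  0.013,  0.012]), 'opening': 0.9997216200422923}
```

View pics/top0.png

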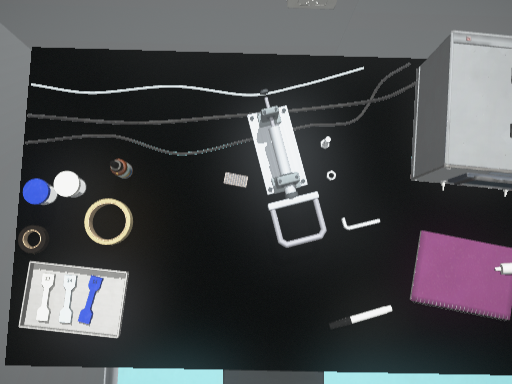

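View pics/side0.png

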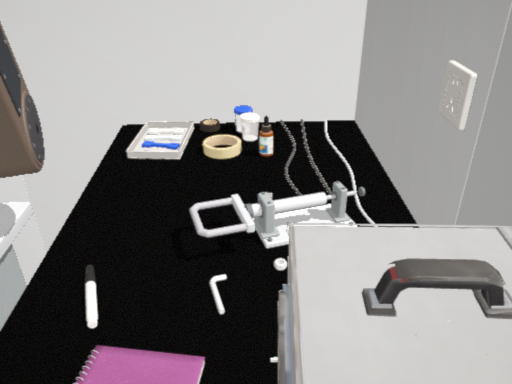

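```bash
cat > fit.py <<'E'
from h import *
np.set_printoptions(precision=3,suppress=True)
im=env.read_camera('top')
for t in('gauge_stand','pull_handle'):
    r=env.masks_of(t,'top')
    for x in r[:2]:
        m=x['region'].astype(np.uint8); 
        b=cv2.boxPoints(cv2.minAreaRect(np.argwhere(m)[:,::-1].astype(np.float32)))
        z=10 if t=='gauge_stand' else 55
        print(t,round(x['confidence'],2),m.sum(),b.tolist(),[ray('top',*p,z)[:2] for p in b])
        cv2.imwrite(f'pics/m_{t}.png',m*255)
cv2.imwrite('pics/crop.png',cv2.resize(im[90:260,210:350,::-1],None,fx=4,fy=4,interpolation=cv2.INTER_CUBIC)[:600])
cv2.imwrite('pics/crop2.png',cv2.resize(im[180:260,250:350,::-1],None,fx=7,fy=7,interpolation=cv2.INTER_CUBIC))
E
python3 fit.py
```

```text
gauge_stand 0.58 4642 [[238.79644775390625, 96.0531234741211], [289.72210693359375, 82.76815032958984], [329.87432861328125, 236.68496704101562], [278.94866943359375, 249.96994018554688]] [array([824.981, 123.623]), array([858.326,  12.93 ]), array([524.683, -77.418]), array([494.365,  29.704])]
pull_handle 0.89 1614 [[248.8804931640625, 133.25320434570312], [298.19537353515625, 120.46786499023438], [328.30975341796875, 236.62338256835938], [278.994873046875, 249.40872192382812]] [array([732.355,  99.003]), array([762.339,  -2.636]), array([523.887, -66.906]), array([495.977,  32.255])]
```

View pics/crop2.png

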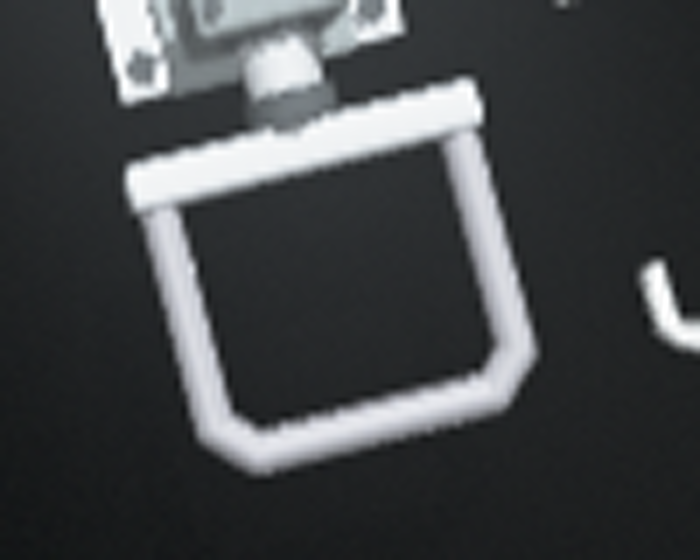

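View pics/crop.png

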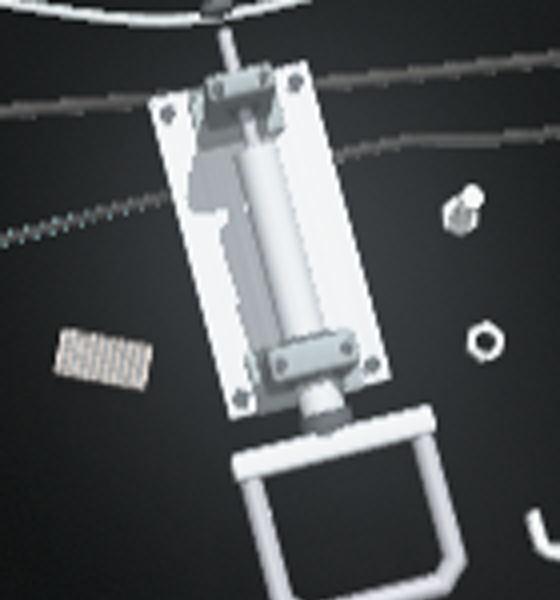

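The top view shows the stirrup (front bar centreline crop2 (258,450)–(500,388), opening centred near (340,275)) and the plate corners (crop (150,98),(305,62),(388,380),(230,418)). The hex key is well clear to the right.

Run:
```python
from h import *
np.set_printoptions(precision=3,suppress=True)
C=[ray('top',210+u/4,90+v/4,10)[:2] for u,v in((150,98),(305,62),(388,380),(230,418))]
print(C); fr=(C[2]+C[3])/2; bk=(C[0]+C[1])/2; d=bk-fr
print('len',np.linalg.norm(d),np.linalg.norm(C[1]-C[0]),np.linalg.norm(C[2]-C[3]),'yaw',np.arctan2(d[1],d[0]))
for a,b in((C[3],C[0]),(C[2],C[1])): e=b-a; print(np.arctan2(e[1],e[0]))
for a,b in((C[1],C[0]),(C[2],C[3])): e=b-a; print(np.arctan2(-e[0],e[1]))
u=d/np.linalg.norm(d); o=fr+100*u; print('origin',o,'home',o-200*u)
f=lambda u,v,z=55: ray('top',250+u/7,180+v/7,z)[:2]
A,B=f(258,450),f(500,385); print('bar',A,B,(A+B)/2,np.arctan2(-(A-B)[0],(A-B)[1]))
# side arms inner edges and crosshead near edge top (z 64)
L1,L2=f(160,210),f(212,420); R1,R2=f(462,140),f(516,355)
for a,b in((L2,L1),(R2,R1)): e=b-a; print('arm',a,b,np.arctan2(e[1],e[0]))
print('xhead near',f(305,172,64))
```

```text
[array([784.28, 103.55]), array([806.848,  19.677]), array([633.419, -27.709]), array([610.848,  56.312])]
len 179.76791760616064 86.85564617014256 86.99975235745451 yaw 0.2663174993653462
0.26591701743100243
0.26671790006275437
0.262845795061588
0.2624323547441333
origin [718.608  40.62 ] home [525.659 -12.016]
bar [506.561  16.62 ] [526.816 -52.951] [516.689 -18.166] 0.28330479019421845
arm [514.814  30.009] [574.9    46.208] 0.26333422218686225
arm [535.548 -57.512] [597.479 -41.285] 0.25626385620914705
xhead near [586.243   5.097]
```

```bash
python3 -m pendant '[0,0,0,0.033,1, 0.04,-0.04,0,0,1, 0.08,-0.08,0,0,1, 0.1,-0.1,0,0,1, 0.1,-0.1,0,0,1, 0.1,-0.1,0,0,1, 0.1,-0.1,0,0,1, 0.1,-0.1,0,0,1, 0.1,-0.1,0,0,1, 0.1,-0.1,0,0,1]'
```

```text
t: 2.3
eef_pos: [456.2, -177.8, 214.9]
tcp_rot: [3.141, -0.0, 0.268]
ft_force: [-0.4, -1.0, -0.2]
opening: 0.023
```

```bash
python3 -m pendant '[0.1,-0.1,0,0,1, 0.1,-0.1,0,0,1, 0.08,-0.08,0,0,1, 0.05,-0.05,0.05,0,1, 0.022,-0.022,0.05,0,1, 0,0,0.05,0,1, 0,0,0,0,1]'
python3 - <<'E'
from h import *
s=env.state(); print(s['eef_pos'],s['tcp_rot'],s['opening'])
for n in('top','side'):
    snap(n,n+'1')
    for t in('handle_opening','pull_handle','handle_crosshead'): print(n,t,[(np.round(x['xyz'],1),round(x['confidence'],2)) for x in env.landmark_of(t,n)[:2]])
E
```

```text
t: 3.18
eef_pos: [553.7, -6.7, 153.7]
tcp_rot: [-3.141, 0.002, 0.267]
ft_force: [0.2, 0.1, 1.0]
opening: 0.004
[553.7499024   -6.72186043 153.71811911] [-3.14059468e+00  2.39758119e-03  2.67457989e-01] 0.0035809404149862536
top handle_opening []
top pull_handle []
top handle_crosshead [(array([ 7.262e+02, -6.420e+01,  5.000e-01]), 0.59)]
side handle_opening [(array([550.8,  -7.2,  54.7]), 0.95)]
side pull_handle [(array([518.2, -17.5,  53. ]), 0.69)]
side handle_crosshead [(array([590.9,   6.2,  54.2]), 0.73), (array([ 559.6, -141.3,    0. ]), 0.65)]
```

View pics/side1.png

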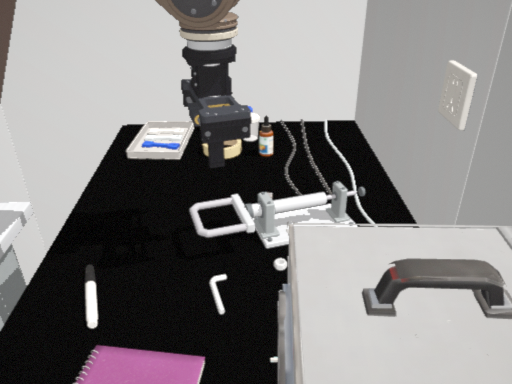

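The side view shows the shut fingertips at (215,162), above the opening, whose centre is near (220,217). Now I lower them.

```bash
python3 -m pendant '[0,0,0.06,0,1, 0,0,0.08,0,1, 0,0,0.08,0,1, 0,0,0.06,0,1, 0,0,0.025,0,1, 0,0,0.01,0,1, 0,0,0,0,1]'
python3 - <<'E'
from h import *
s=env.state(); print(s['eef_pos'],s['ft_force'])
im=snap('side','side2'); cv2.imwrite('pics/side2c.png',cv2.resize(im[120:300,140:380,::-1],None,fx=3,fy=3))
E
```

```text
t: 4.45
eef_pos: [555.2, -7.8, 29.1]
tcp_rot: [3.141, -0.001, 0.265]
ft_force: [0.2, -0.0, 0.6]
opening: 0.005
[555.219801    -7.80224413  29.14217877] [ 0.23474536 -0.01865525  0.61884602]
```

View pics/side2c.png

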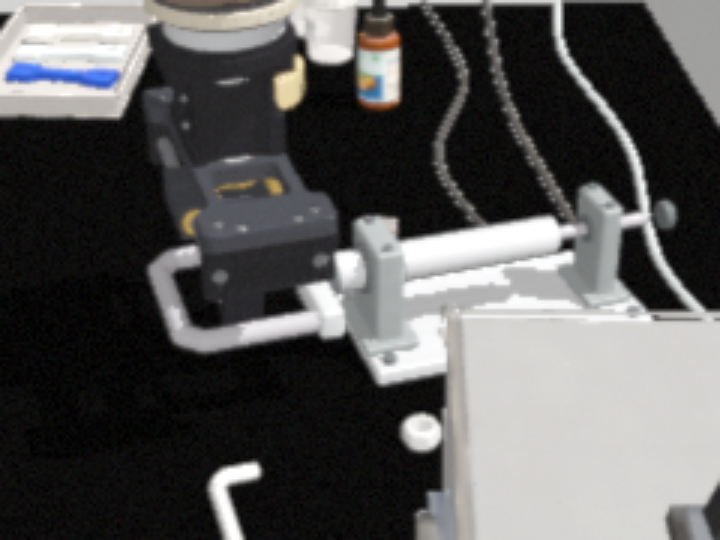

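The shut fingers are inside the stirrup (crop about (245,300)). Now I draw it out slowly.

```bash
python3 -m pendant '[-0.01,0,0,0,1, -0.01,0,0,0,1, -0.01,0,0,0,1, -0.01,0,0,0,1, -0.01,0,0,0,1, -0.01,0,0,0,1, -0.01,0,0,0,1]'; python3 -m pendant '[-0.01,0,0,0,1, -0.01,0,0,0,1, -0.01,0,0,0,1,-0.01,0,0,0,1]'
```

```text
t: 5.38
eef_pos: [527.8, -15.2, 28.7]
tcp_rot: [3.141, -0.0, 0.265]
ft_force: [0.7, -0.2, -1.2]
opening: 0.006
t: 5.88
eef_pos: [512.3, -19.4, 28.6]
tcp_rot: [3.141, -0.0, 0.265]
ft_force: [1.3, -0.8, -0.2]
opening: 0.004
```

```bash
python3 -m pendant '[-0.01,0,0,0,1, -0.01,0,0,0,1, -0.01,0,0,0,1,-0.01,0,0,0,1]';python3 -m pendant '[-0.01,0,0,0,1, -0.01,0,0,0,1, 0,0,0,0,1]'
```

```text
t: 6.38
eef_pos: [496.8, -23.5, 28.6]
tcp_rot: [3.141, -0.0, 0.265]
ft_force: [2.2, -1.3, 0.3]
opening: 0.006
t: 6.75
eef_pos: [489.5, -25.7, 28.7]
tcp_rot: [3.141, -0.001, 0.265]
ft_force: [4.3, 1.0, -0.1]
opening: 0.004
```

```bash
python3 -m pendant '[-0.01,0,0,0,1, -0.01,0,0,0,1, -0.01,0,0,0,1, 0,0,0,0,1, 0,0,0,0,1]'
```

```text
t: 7.38
eef_pos: [479.0, -28.7, 28.8]
tcp_rot: [3.14, -0.003, 0.265]
ft_force: [8.3, 2.8, -1.8]
opening: 0.005
```

```bash
python3 -m pendant '[-0.008,0,0,0,1, -0.008,0,0,0,1, 0,0,0,0,1, 0,0,0,0,1]';for i in 1 2 ; do python3 -m pendant '[0,0,0,0,1]'; done
```

```text
t: 7.88
eef_pos: [473.4, -30.4, 28.9]
tcp_rot: [3.14, -0.004, 0.265]
ft_force: [10.0, 4.5, -1.9]
opening: 0.009
t: 8.0
eef_pos: [473.4, -30.4, 28.9]
tcp_rot: [3.14, -0.004, 0.265]
ft_force: [10.6, 5.0, -3.2]
opening: 0.007
t: 8.12
eef_pos: [473.4, -30.4, 28.9]
tcp_rot: [3.14, -0.004, 0.265]
ft_force: [9.8, 4.2, -2.5]
opening: 0.007
```

```bash
python3 -m pendant '[-0.004,0,0,0,1, 0,0,0,0,1, 0,0,0,0,1]';for i in 1 2 3 4 5 6; do python3 -m pendant '[0,0,0,0,1,0,0,0,0,1]' | grep -E 't:|pos|force'; done
python3 - <<'E'
from h import *
im=snap('side','side3'); cv2.imwrite('pics/side3c.png',cv2.resize(im[120:300,140:380,::-1],None,fx=3,fy=3))
for t in('pull_handle','handle_crosshead'): print(t,[(np.round(x['xyz'],1),round(x['confidence'],2)) for x in env.landmark_of(t,'side')[:2]])
F=[]
for i in range(8): env.read_camera('side'); F.append(env.state()['ft_force'])
print(np.mean(F,0),np.std(F,0))
E
```

```text
t: 8.5
eef_pos: [472.0, -30.8, 28.9]
tcp_rot: [3.14, -0.004, 0.265]
ft_force: [10.8, 5.0, -2.4]
opening: 0.001
t: 8.75
eef_pos: [472.0, -30.8, 28.9]
tcp_rot: [3.14, -0.004, 0.265]
ft_force: [10.9, 4.9, -3.5]
t: 9.0
eef_pos: [472.0, -30.8, 28.9]
tcp_rot: [3.14, -0.004, 0.265]
ft_force: [11.5, 4.3, -2.5]
t: 9.25
eef_pos: [472.0, -30.8, 28.9]
tcp_rot: [3.14, -0.004, 0.265]
ft_force: [10.7, 5.4, -2.7]
t: 9.5
eef_pos: [472.0, -30.8, 28.9]
tcp_rot: [3.14, -0.004, 0.265]
ft_force: [11.2, 5.0, -2.7]
t: 9.75
eef_pos: [472.0, -30.8, 28.9]
tcp_rot: [3.14, -0.004, 0.265]
ft_force: [11.0, 4.2, -3.0]
t: 10.0
eef_pos: [472.0, -30.8, 28.9]
tcp_rot: [3.14, -0.004, 0.265]
ft_force: [10.0, 5.5, -3.3]
pull_handle [(array([458. , -36.3,  55.3]), 0.59)]
handle_crosshead [(array([526.7,  -8.9,  55.4]), 0.9)]
[10.93759442  4.71002795 -2.88653207] [0.45382711 0.52161818 0.45291663]
```

View pics/side3c.png

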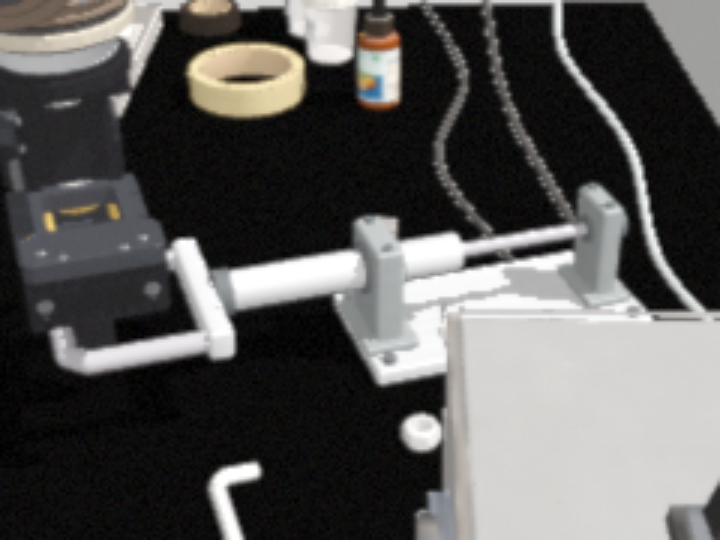

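The handle is drawn out (front bar at crop (130,358), crosshead at (215,300)). The black ring isn't visible yet at the tube's end, crop (465,245). The pull along the slide reads about 11.8 N (total about 12.2 N), so I add about 1 mm and hold on.

```bash
python3 -m pendant '[-0.003,0,0,0,1, 0,0,0,0,1, 0,0,0,0,1, 0,0,0,0,1, 0,0,0,0,1, 0,0,0,0,1]';for i in 1 2 3; do python3 -m pendant '[0,0,0,0,1,0,0,0,0,1,0,0,0,0,1]' | grep -E 't:|pos|force'; done
python3 - <<'E'
from h import *
im=snap('side','side4'); cv2.imwrite('pics/side4c.png',cv2.resize(im[170:240,260:370,::-1],None,fx=6,fy=6))
F=[]
for i in range(12): env.read_camera('side'); F.append(env.state()['ft_force'])
f=np.mean(F,0);print(f,np.linalg.norm(f),f[0]*.965+f[1]*.262)
E
```

```text
t: 11.3
eef_pos: [471.0, -31.1, 28.9]
tcp_rot: [3.14, -0.004, 0.265]
ft_force: [11.4, 4.7, -2.7]
opening: -0.0
t: 11.68
eef_pos: [471.0, -31.1, 28.9]
tcp_rot: [3.14, -0.004, 0.265]
ft_force: [12.2, 5.3, -2.3]
t: 12.05
eef_pos: [471.0, -31.1, 28.9]
tcp_rot: [3.14, -0.004, 0.265]
ft_force: [11.6, 4.8, -3.2]
t: 12.42
eef_pos: [471.0, -31.1, 28.9]
tcp_rot: [3.14, -0.004, 0.265]
ft_force: [11.4, 4.8, -3.3]
[11.473204    4.82535    -2.63228544] 12.721923570203598 12.335883560793448
```

View pics/side4c.png

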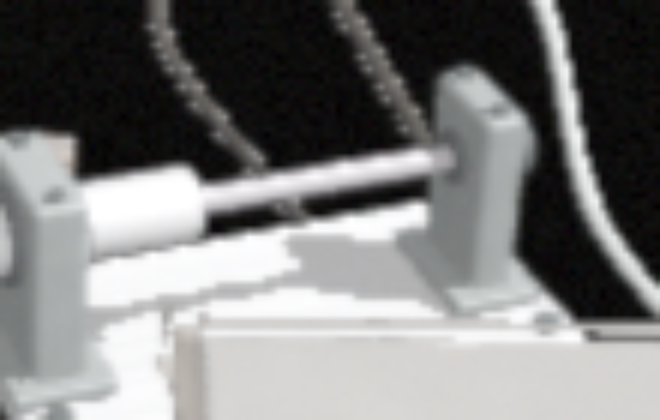

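The hold is done: over 1.5 s at about 12.3 N along the slide. The ring still isn't showing; if it marks the bare spring force, the pull still includes about 1 N of sliding friction. Now I ease back slowly.

```bash
python3 -m pendant '[0.005,0,0,0,1, 0.008,0,0,0,1, 0.008,0,0,0,1, 0.008,0,0,0,1, 0.008,0,0,0,1, 0.008,0,0,0,1, 0.008,0,0,0,1, 0.008,0,0,0,1, 0.008,0,0,0,1, 0.008,0,0,0,1]'; python3 -m pendant '[0.008,0,0,0,1, 0.01,0,0,0,1, 0.01,0,0,0,1, 0.01,0,0,0,1]'
```

```text
t: 14.32
eef_pos: [498.3, -23.0, 28.5]
tcp_rot: [-3.141, 0.001, 0.265]
ft_force: [0.9, -0.0, 0.8]
opening: 0.005
t: 14.82
eef_pos: [513.4, -19.0, 28.6]
tcp_rot: [-3.142, 0.0, 0.265]
ft_force: [0.0, -0.6, 0.3]
opening: 0.005
```

Run:
```python
from h import *
s=env.state(); print(s['eef_pos'],s['ft_force'])
im=snap('side','side5'); cv2.imwrite('pics/side5c.png',cv2.resize(im[120:300,140:380,::-1],None,fx=3,fy=3))
for t in('pull_handle','handle_crosshead'): print(t,[(np.round(x['xyz'],1),round(x['confidence'],2)) for x in env.landmark_of(t,'side')[:2]])
```

```text
[513.38268758 -18.95207834  28.57164467] [ 0.03554577 -0.58044641  0.30618874]
pull_handle [(array([484.2, -27.1,  54.9]), 0.64)]
handle_crosshead [(array([557. ,  -2.6,  55.1]), 0.74)]
```

View pics/side5c.png

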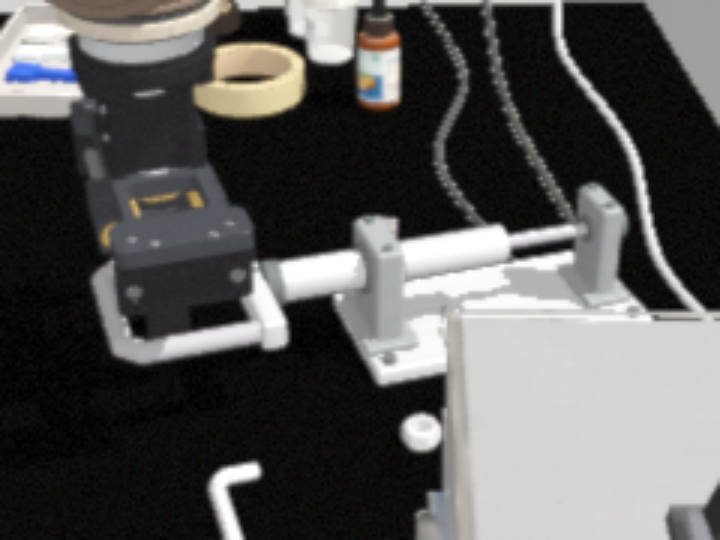

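The fingers (crop (165,315)) are free inside the stirrup, the spring is relaxed and the handle sits about 44 mm out. Now I push the crosshead home.

```bash
python3 -m pendant '[0.01,0,0,0,1, 0.01,0,0,0,1, 0.01,0,0,0,1, 0.01,0,0,0,1, 0.01,0,0,0,1, 0.01,0,0,0,1, 0.01,0,0,0,1, 0.01,0,0,0,1]';python3 -m pendant '[0.01,0,0,0,1, 0.01,0,0,0,1, 0.01,0,0,0,1, 0.01,0,0,0,1, 0.01,0,0,0,1, 0.01,0,0,0,1, 0.01,0,0,0,1, 0,0,0,0,1]'
python3 - <<'E'
from h import *
for t in('pull_handle','handle_crosshead'): print(t,[(np.round(x['xyz'],1),round(x['confidence'],2)) for x in (env.read_camera('side') is not None and env.landmark_of(t,'side'))[:2]])
E
```

```text
t: 15.98
eef_pos: [544.4, -10.6, 28.6]
tcp_rot: [3.141, -0.0, 0.265]
ft_force: [-0.2, -0.4, 0.4]
opening: 0.004
t: 16.98
eef_pos: [571.6, -3.3, 28.6]
tcp_rot: [3.141, -0.001, 0.265]
ft_force: [0.3, 1.5, 0.2]
opening: 0.007
pull_handle [(array([514.4, -22.5,  56.2]), 0.88)]
handle_crosshead [(array([583.7,   2.3,  55.8]), 0.71)]
```

```bash
python3 -m pendant '[0.006,0,0,0,1, 0.006,0,0,0,1, 0.006,0,0,0,1, 0.006,0,0,0,1, 0.004,0,0,0,1, 0.004,0,0,0,1, 0,0,0,0,1]';python3 -m pendant '[0.004,0,0,0,1, 0,0,0,0,1]';python3 -m pendant '[0.004,0,0,0,1, 0,0,0,0,1]'
```

```text
t: 18.05
eef_pos: [583.7, 0.0, 28.6]
tcp_rot: [3.141, -0.0, 0.265]
ft_force: [-0.0, -0.2, -0.6]
opening: 0.007
t: 18.3
eef_pos: [585.2, 0.4, 28.6]
tcp_rot: [3.141, -0.0, 0.265]
ft_force: [-0.6, 0.8, 0.1]
opening: 0.006
t: 18.55
eef_pos: [586.7, 0.9, 28.6]
tcp_rot: [3.141, -0.0, 0.265]
ft_force: [-0.4, 0.6, -0.8]
opening: 0.006
```

```bash
python3 - <<'E'
from h import *
im=snap('side','side6'); cv2.imwrite('pics/side6c.png',cv2.resize(im[120:300,140:380,::-1],None,fx=3,fy=3))
for t in('pull_handle','handle_crosshead'): print(t,[(np.round(x['xyz'],1),round(x['confidence'],2)) for x in env.landmark_of(t,'side')[:2]])
E
for i in 1 2 3; do python3 -m pendant '[0.003,0,0,0,1, 0,0,0,0,1]' |grep -E 'pos|force'; done
```

```text
pull_handle [(array([525.4, -16.2,  56.3]), 0.68)]
handle_crosshead [(array([596.8,   7.6,  55.8]), 0.91)]
eef_pos: [587.8, 1.2, 28.6]
ft_force: [-0.1, 0.6, 0.9]
eef_pos: [588.4, 1.4, 28.5]
ft_force: [-3.8, -1.4, 0.5]
eef_pos: [588.4, 1.5, 28.5]
ft_force: [-9.7, -4.2, 5.1]
```

View pics/side6c.png

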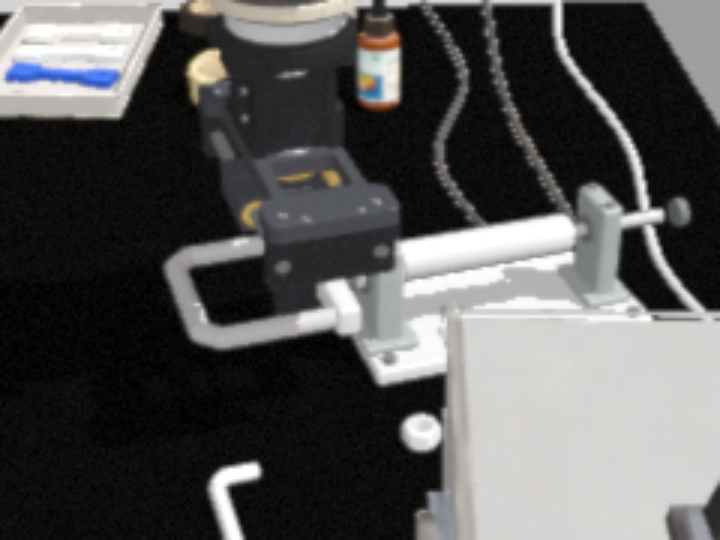

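The fingers push on the crosshead (crop (340,305)). The stop was met at TCP x = 588.4 (588.3 expected), with the push rising to about 11 N. Now I back off to the middle of the opening and lift out.

```bash
python3 -m pendant '[-0.005,0,0,0,1, -0.015,0,0,0,1, -0.02,0,0,0,1, -0.02,0,0,0,1, 0,0,0,0,1]'; python3 -m pendant '[0,0,-0.03,0,1, 0,0,-0.08,0,1, 0,0,-0.1,0,1, 0,0,-0.1,0,1, 0,0,-0.1,0,1, 0,0,-0.08,0,1, 0,0,0,0,1]'
python3 - <<'E'
from h import *
im=snap('side','side7'); cv2.imwrite('pics/side7c.png',cv2.resize(im[120:300,140:380,::-1],None,fx=3,fy=3))
for t in('pull_handle','handle_crosshead','hex_key','hex_nut','jaw_insert'): print(t,[(np.round(x['xyz'],1),round(x['confidence'],2)) for x in env.landmark_of(t,'side')[:2]])
E
```

```text
t: 20.08
eef_pos: [566.4, -4.6, 28.7]
tcp_rot: [-3.142, 0.0, 0.265]
ft_force: [0.1, -0.3, 0.6]
opening: 0.001
t: 20.95
eef_pos: [567.8, -4.5, 227.8]
tcp_rot: [3.139, -0.005, 0.265]
ft_force: [-0.3, -0.1, -0.1]
opening: 0.008
pull_handle [(array([529.4, -13.9,  55.3]), 0.79)]
handle_crosshead [(array([602. ,   9.1,  56. ]), 0.77)]
hex_key []
hex_nut [(array([652.8, -77.2,   2.5]), 0.56)]
jaw_insert [(array([641.5, 124. ,  -0.8]), 0.59)]
```

View pics/side7c.png

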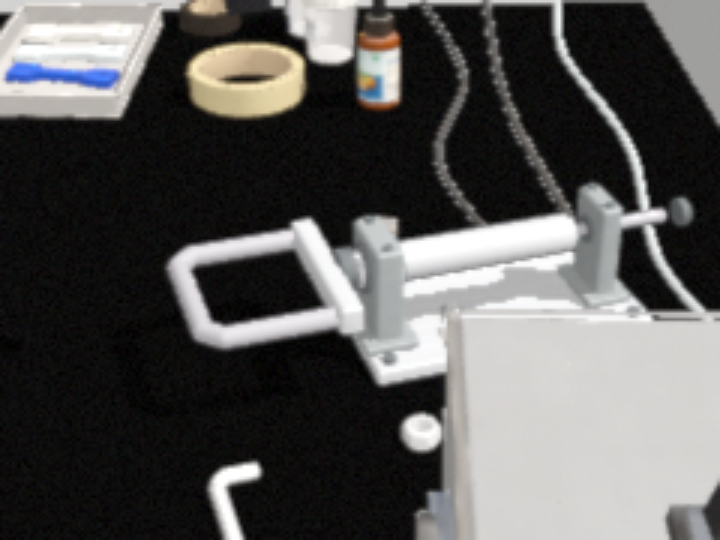

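The arm is clear. The handle is home, with its front bar at crop (195,300) and the crosshead against the bracket at (345,275). The nut and hex key lie as before.

```bash
python3 -m pendant '[0,0,0,0,1,0,0,0,0,1]'; python3 -c "
from cell import env
print(env.job_done())"
```

```text
t: 21.5
eef_pos: [566.9, -4.5, 224.3]
tcp_rot: [-3.141, 0.0, 0.265]
ft_force: [1.3, 0.7, 0.1]
opening: -0.001
the job is handed in; nothing more can be done
None
```

I hooked the shut fingers through the stirrup and drew the handle out. I held it for over 4 s at about 11–12.3 N along the slide (12.2–12.7 N total wrist force), with the handle about 272 mm in front of the stand's origin. I then eased it back at about 25–30 mm/s, pushed it home by the crosshead, lifted clear and handed the job in at about 21.5 s.

**Checks that agreed:**
- **Home stop:** the firm stop was met at TCP x = 588.4 mm (588.3 expected), with a push of about 11 N.
- **Handle position:** the last picture shows the handle home. The network put it at (529, -14), against (526, -12) predicted, which is within its error.
- **Nearby parts:** the nut and jaw insert were found within 4 mm of where they started, and the hex key looks unmoved in the picture.

**Checks that failed or disagreed:**
- **Black ring:** it never showed during the hold. This may be because the pull included about 1 N of sliding friction, which would leave the spring itself just under 12 N.
- **Sideways force:** about 1.7 N sideways and 2–3 N vertical also showed during the hold.
- **Bolt and hex key:** I did not re-measure the bolt (the side camera does not see it), and the network missed the hex key at the end.

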